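# Release a spool from the thread winder

### The job

Take the flywheel's wooden handle and turn the wheel clockwise (as seen from in front of its sloping face) until you feel it stiffen and go over its hard point, where the handle is at the top of the slope; stop only just past it, without letting it run on, and let go, so that the catch stays drawn down. Then push the spool standing in the lane along the deck, keeping it standing and not lifting it, right through the swing gate into the bay, so that the gate falls shut behind it. Leave everything else on the table where it is.

Things in the scene. Friction and masses are not known exactly. Their poses are not given: they have to be found in the camera images.
- winder: Fixed bench winder, base plate 320 x 430 mm. Origin at table height under the lane's middle, at the gate. z up; y runs along the lane (the spool is pushed to -y); +x points from the lane to the wheel housing. The deck along its near side is flat, its top 30 mm above the table, from y = -210 to +210 mm. Later coordinates are mm in this frame.
- lane (a point): Point on the deck in mid-lane, at (0, 110, 30). The lane upstream of the gate (y = 25 to 210) lies between two guides 20 mm high and 76 mm apart; its upstream end is open.
- bay (a point): Point on the deck in the bay beyond the gate, at (0, -130, 30). The bay spans x = -38 to 50 between guides 20 mm high, ended by a wall 20 mm high with its inner face at y = -202.
- rail (a point): Middle of the guide rail, a bar 10 mm thick along y over the wheel, at (192, 60, 307). Its posts stand at x = 240, y = -55 and 175, bent forward above 265 mm. It is in the way of a gripper reaching straight down to the handle at the top of the slope, but not of one tilted along the wheel's axis.
- hub (a point): Where the flywheel's axis meets the wheel's back face, at (145, 60, 115). The axis leans 0.45 rad (26 degrees) from vertical towards the lane: direction (-0.435, 0, 0.900) in the winder's frame. 'Uphill' in the wheel's face is (0.900, 0, 0.435). The wheel is a steel disc 150 mm across, 20 mm thick, on a grey housing that slopes down towards the lane.
- handle (a point): Middle of the flywheel's wooden handle: a round grip 26 mm across and 50 mm long, turning freely on its pin, parallel to the wheel's axis and 55 mm from it. This point lies 50 mm along the axis from the wheel's back face; the grip spans 25 to 75 mm.
- flywheel (a joint): Wheel angle, rad, growing clockwise seen from the lane. At angle a the handle is 55 mm x cos(a) uphill and 55 mm x sin(a) to -y of the axis; 0 is dead centre, handle uppermost. Starts -1.95 to -1.6; stops at -2 and 2. It loads a spring: about 13 N at the handle near -0.9, 5 N of friction at 0. Left within 0.3 of 0 it stays; farther on the spring drives it. Just past: 0.03 to 0.3, best 0.14.
- catch_top (a point): Middle of the top of the catch, a steel block 24 x 12 mm in mid-lane at y = 16, just upstream of the gate. It stands 15 to 23 mm above the deck at the start and stops the spool; at the wheel's dead centre it is 3 mm below the deck's surface, and it rises again as the wheel leaves it.
- gate (a joint): Swing gate angle, rad: 0 shut across the lane, growing as it swings to -y (1.57: along the bay's far side). Aluminium leaf 72 mm long, 4 mm thick, 6 to 61 mm above the deck, on an upright hinge at (41, -4), its post 72 mm high. A light spring shuts it, under 1.5 N at its free edge.
- spool: Spool of thread standing in the lane, the only one there, 70 to 115 mm upstream of the gate. Origin at the centre of its underside, z up. 100 mm tall: flange 68 mm across, 9 mm thick; wound body 57 mm across, narrowing to 44 mm between 70 and 85 mm up; neck 29 mm across, 15 mm high. 0.2 to 0.4 kg. The gate can shut behind it once its centre is 105 mm past the gate.
- spare_a: Another, identical spool, a bystander standing on the winder's base plate beside the bay, near (150, -125) mm in the winder's frame. Origin at the centre of its underside.
- spare_b: Bystander: spool of the same shape standing on the table to the right.
- spare_c: Bystander: spool of the same shape standing on the table to the right.
- roll_a: Bystander: thread roll 160 mm long, 48 mm thick, lying to the left of the winder.
- mug: Bystander: white mug 90 mm tall, far left.
Mind the look-alikes: they are no part of the job. Leave any purple or turquoise look-alike of the spool alone.

How it is judged (in metres and radians):
On the way, in this order (a step that is already met when the one before it is completed fails the run):
1. the flywheel has been turned over its hard point and stands just past it, let go, with the catch down (value of joint flywheel between 0.02 and 0.35 rad and contact force between anything else and flywheel below 0.3 N and z of catch_top in the frame of winder below 0.03 m), for 0.3 s.
2. the spool, standing on the deck, pushes the gate open (value of joint gate above 0.6 rad and y of spool in the frame of winder between -0.1 and 0.03 m and z of spool in the frame of winder below 0.045 m), for 0.05 s.
At the end, for the whole second after the job is handed in: The flywheel rests 0.02 to 0.35 rad past its dead centre, the spool stands still and upright (within 0.1 rad) on the deck in the bay, its centre at least 90 mm past the gate, and the gate is shut behind it (under 0.1 rad) (value of joint flywheel between 0.02 and 0.35 rad and value of joint gate below 0.1 rad and y of spool in the frame of winder between -0.18 and -0.09 m and x of spool in the frame of winder between -0.03 and 0.03 m and z of spool in the frame of winder below 0.034 m and angle between spool's own z axis and vertical below 0.1 rad and linear speed of spool below 0.02 m/s); the robot touches nothing.
It fails at once if the flywheel runs on more than 0.6 rad past its hard point (value of joint flywheel above 0.6 rad).
It fails at once if the spool is lifted more than 15 mm off the deck (z of spool in the frame of winder above 0.045 m).
It fails at once if the spool is toppled (over 0.5 rad) (angle between spool's own z axis and vertical above 0.5 rad).
It fails at once if another spool, the thread roll or the mug is moved more than 30 mm (distance of any of spare_a, spare_b, spare_c, roll_a, mug from where it was at the start of the episode above 0.03 m).
It also fails if it takes over 61 s, if anything falls off the work surface, if the arm or the gripper's body presses on something with over 40 N, if the wrist force passes 120 N, or if a joint passes its speed limit or range.

### The arm

A 6-joint arm with a two-finger parallel gripper is mounted at the origin on the work surface. World frame = base frame: x ahead of the robot, y to its left, z up, the work surface at z = 0. Lengths are in mm, angles in degrees, forces in N, time in s.
With the tool pointing down it reaches from about 300 to 850 mm from the base axis. Payload 4.2 kg.
Tool frame: the origin (TCP) lies midway between the tips of the shut fingers; the grasp point (between the pads) lies env.hold_point_z behind it (env.hold_point_z is the distance from the TCP to the grasp point, in mm); z points along the fingers, y is the line along which they close (so a half turn about z gives the same grasp; the last joint's range is limited). The gripper opens to 91 mm and grips with 3 to 60 N. Pads are 32 mm wide; open, the fingers measure 118 mm over their backs; the gripper's body (76 mm by 178 mm) begins 60 mm behind the grasp point.
Start: joints at [75.802, 18.312, 89.639, -0, 72.044, -1.146], TCP at [129.856, 560.161, 213.976] pointing down, gripper open.
Joint ranges: [-177.97, 177.97], [-48.28, 115.42], [12.27, 149.76], [-77.06, 257.06], [2.81, 150.46], [-146.56, 146.56]. Speed limits (degrees/s): [147.25, 147.25, 180, 180, 180, 180].

### API

Orientations are given as [roll, pitch, yaw] about the fixed x, y, z axes, in that order (R = Rz(yaw) Ry(pitch) Rx(roll)).
In Python, from workcell import env, viewer, spotter gives the robot as it stands.
- The arm moves only by the tool apply_moves, never from a script. Its arguments are lists of equal length, an entry for each row: "delta_pos": the shift along the world's x, y, z normalised to -1 to 1, where 1 is 120 mm, a list of three; "rot": the turn, a rotation vector about the world's x, y, z normalised to -1 to 1, where 1 is 1.5 rad, a list of three; "hand": the opening, from 0 (shut) to 1 (fully open). A call has 1 to 10 rows; each row is the pose to reach, as a shift and turn from the pose commanded when the call began; what a row does not reach only later rows make up. A row lasts 1/12 s, in which the tool goes at most 41.7 mm and 7.16 degrees, less where a joint would pass 70% of its speed; a pose out of reach is approached as far as the arm can. A call with a number of a shift or a turn outside -1 to 1 is refused whole. A call with a gripper value outside its range is refused whole. The fingers move at their own pace and stop on an object; "newtons" is the grip in N (left out, the last holds). Time passes only in rows, so rows that repeat a pose let the fingers close. It gives the time, the measured TCP pose, the force, the opening and the grip force at its end, in the units of the state.
- env.state(): the state, without advancing time (a new reading comes with each control period).
- viewer.grab_frame(name): name is "scene" or "side" or "wrist"; returns a dict with "pixels" (400x640x3 uint8, red, green, blue), "camera_matrix" (3x3 intrinsics, pixels), "k1" (the pictures are not rectified: a ray, as slopes to the right and down, at radius r is drawn at 1 + k1 r^2 times it, then the intrinsics apply), "R" (3x3) and "t" (3): a world point X has camera coordinates R X + t; the wrist camera has in their place "mount" (4x4, takes a point from camera to tool coordinates, whose origin is the TCP and whose axes are the flange's). Camera axes: x right, y down, z forward; pixel columns grow to the right and rows downward; lengths in mm; the calibration is good to about 2 mm. A picture is of the moment at which its call begins: read the wrist's pose just before it. There is no depth.
- env.job_done(): hands the job in; it is judged then, once.
Trained networks look in a picture, given as the dict that the camera call returned (one of the last four; its "shot" number tells which), for a name from the list of things; names that differ only in an ending like _2 or _b are one class to them, and where a whole thing is asked for, a point or a joint stands for the part that bears it (a point fixed in the world has none). Each returns a list of dicts, best first, with "score" (0 to 1); they miss things now and then, are a little off and sometimes report something else, mostly with a low value. They report only what shows in the picture. A call takes as long as a camera call. They do not tell look-alikes from the thing itself.
- spotter.trace(picture, query): "mask" (400x640 bool, what is visible of it) and "box" ([centre column, centre row, width, height] in pixels, round what is visible of it).
- spotter.landmark_of(picture, query): "position" ([column, row] in pixels: a listed point, or the origin of a listed thing).
The state is a dict: "time_s": time; "qpos": joint angles; "qvel": joint speeds; "effort": joint torques, N m; "ee_pos": TCP position; "ee_rot": TCP orientation; "force": force on the tool from outside, world axes, zero at the start; "torque": the same for the moment, N m; "gripper_width": finger opening in mm; "gripper_force": force on a finger pad.
Only numpy, scipy, OpenCV 4.12 (cv2) and the standard library are available. Lean on these libraries where they do the work, as an engineer would, in place of code of your own. Each camera call takes 0.05 s, during which the arm holds its last target. There are 200 camera calls.

## Working session

There is one attempt and no reset: what is moved stays moved. The work goes in short steps, Python scripts to look and compute and a tool call to move; the robot and the scene stay as the last step left them, time stands still between calls to the robot, and variables do not carry over. Pictures are saved under pics/ and viewed, at most 10 in all, crops included, and the job is handed in when it is done.

Besides the shell and the picture viewer there is one more tool, called after ">>>" as name(argument=value, ...) on one line, values as JSON. apply_moves: Moves the arm, as the interface text tells. Its arguments: {"type":"object","properties":{"delta_pos":{"type":"array"},"rot":{"type":"array"},"hand":{"type":"array"},"newtons":{"type":"number"}},"required":["delta_pos","rot","hand"]}

```bash
ls; mkdir -p pics; python3 - <<'E'
from workcell import env, viewer, spotter
import cv2,numpy as np
print(env.hold_point_z, env.state())
for n in ["scene","side"]:
    p=viewer.grab_frame(n); cv2.imwrite(f"pics/{n}0.png",p["pixels"][:,:,::-1])
    print(n,p["camera_matrix"],p["k1"],p["R"],p["t"])
    for q in ["lane","bay","rail","hub","handle","catch_top","spool","winder"]:
        print(q,[(round(d["score"],2),np.round(d["position"],1).tolist()) for d in spotter.landmark_of(p,q)][:5])
E
```

```text
pics
18.8 {'time_s': 0.0, 'qpos': array([ 7.58012485e+01,  1.83510547e+01,  8.97060978e+01, -1.48405741e-04,
        7.20444272e+01, -1.14447419e+00]), 'qvel': array([-0.02746114, -0.01890951,  0.03078028, -0.02931682, -0.01896564,
        0.05247976]), 'effort': array([ 3.16038087e-03, -4.12468064e+01, -2.31972510e+01,  7.31675536e-02,
        4.57328826e-02, -1.60888094e-04]), 'ee_pos': array([129.73888909, 559.65070754, 213.12825608]), 'ee_rot': array([-1.79898438e+02, -1.88783531e-03,  1.66945767e+02]), 'force': array([-0.17811393,  0.03183872,  0.21967466]), 'torque': array([0.00703242, 0.01564096, 0.02556591]), 'gripper_force': 0.0, 'gripper_width': 91.02562701155502}
scene [[450.89143863   0.         322.66079599]
 [  0.         450.89143863 204.81567257]
 [  0.           0.           1.        ]] -0.04272118623033983 [[-0.11934064  0.9928522   0.00152558]
 [ 0.75470264  0.0917133  -0.64962496]
 [-0.64512148 -0.0763753  -0.7602533 ]] [  55.23555732 -265.42517166 1854.74822391]
lane [(0.61, [350.1, 234.6]), (0.23, [340.1, 233.2])]
bay [(0.71, [281.3, 220.6])]
rail [(0.8, [315.9
[... 151 characters left out ...]
])]
spool [(0.9, [376.0, 205.7]), (0.85, [340.2, 231.8]), (0.75, [406.8, 238.4])]
winder [(0.8, [314.3, 230.9])]
side [[381.05748061   0.         314.35926469]
 [  0.         381.05748061 194.90390291]
 [  0.           0.           1.        ]] -0.0943838679764254 [[ 0.76326086 -0.64562763  0.02445036]
 [-0.3319417  -0.42432647 -0.84247359]
 [ 0.55429916  0.63491103 -0.53818252]] [-371.40811663  348.9834357   880.59331506]
lane [(0.76, [301.1, 234.9])]
bay [(0.92, [341.0, 280.3])]
rail [(0.91, [362.4, 145.8]), (0.52, [342.8, 280.7])]
hub [(0.56, [346.0, 206.4])]
handle [(0.88, [328.0, 190.8])]
catch_top []
spool [(0.82, [304.0, 239.1]), (0.66, [250.7, 214.2])]
winder [(0.88, [313.5, 261.2])]
```

View pictures.

```bash
python3 - <<'E'
import cv2
a=cv2.imread("pics/scene0.png")[150:300,240:440]; cv2.imwrite("pics/scene0c.png",cv2.resize(a,(800,600),interpolation=3))
a=cv2.imread("pics/side0.png")[80:340,180:520]; cv2.imwrite("pics/side0c.png",cv2.resize(a,(784,600),interpolation=3))
E
```

```text
(no output)
```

View pics/scene0c.png

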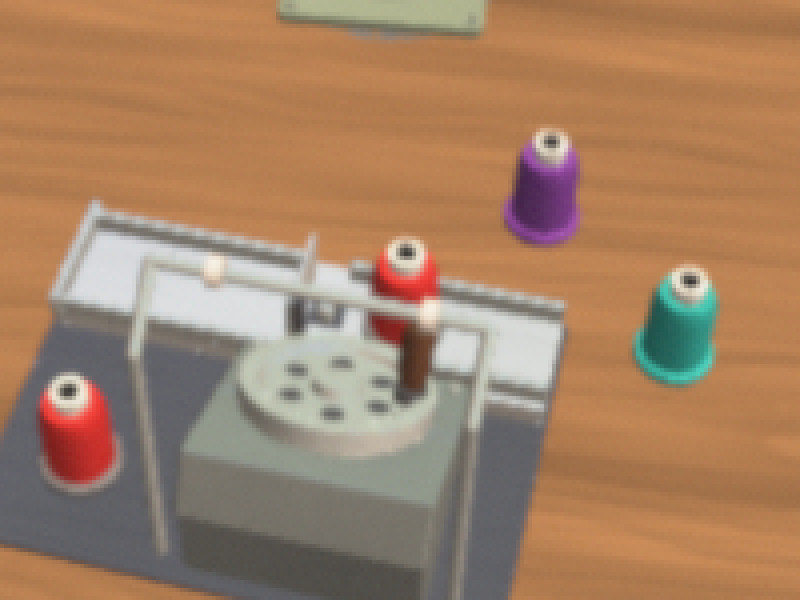

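View pics/side0c.png

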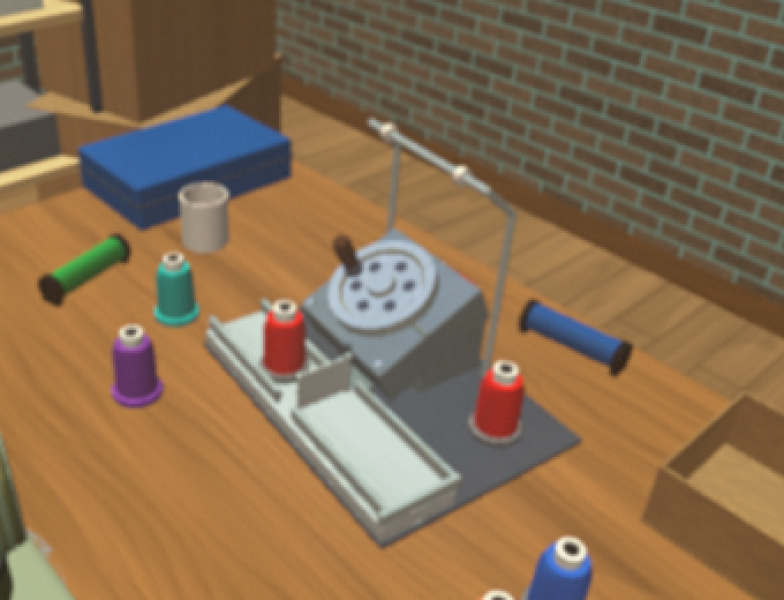

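The side view shows the red spool in the lane at about (304,239). There are also purple (239,243), turquoise (256,214) and a second red one on the base plate (396,265). Only the first stands in the lane between the guides, so it is the target. The handle is at about (328,190).

```bash
cat > h.py <<'E'
import numpy as np
from scipy.spatial.transform import Rotation as Ro
from scipy.optimize import least_squares
PTS={"lane":(0,110,30),"bay":(0,-130,30),"rail":(192,60,307),"hub":(145,60,115),"winder":(0,0,0)}
AX=np.array([-.435,0,.9]); UP=np.array([.9,0,.435])
def handle(a,s=50): return np.array([145,60,115])+AX*s+55*(np.cos(a)*UP+np.sin(a)*np.array([0,-1,0]))
def proj(p,X):
    c=p["R"]@X+p["t"]; s=c[:2]/c[2]; s=s*(1+p["k1"]*(s@s)); return (p["camera_matrix"]@np.r_[s,1])[:2]
def wristRt(p,st):
    T=np.eye(4); T[:3,:3]=Ro.from_euler("xyz",st["ee_rot"],degrees=True).as_matrix(); T[:3,3]=st["ee_pos"]
    C=np.linalg.inv(T@p["mount"]); p["R"]=C[:3,:3]; p["t"]=C[:3,3]
def w2w(q,X): 
    c,s=np.cos(q[2]),np.sin(q[2]); X=np.asarray(X,float); return np.array([q[0]+c*X[0]-s*X[1],q[1]+s*X[0]+c*X[1],X[2]])
E
cat > fit.py <<'E'
from h import *
from workcell import env, viewer, spotter
import cv2,sys,pickle
obs=[]
for n in sys.argv[1:]:
    st=env.state(); p=viewer.grab_frame(n)
    if n=="wrist": wristRt(p,st)
    for q in list(PTS)+["handle","spool"]:
        for d in spotter.landmark_of(p,q)[:4]:
            if d["score"]>.3: obs.append((p,q,np.array(d["position"]),d["score"]))
def model(v,q):
    X=handle(v[3]) if q=="handle" else (v[4],v[5],30) if q=="spool" else PTS[q]
    return w2w(v,X)
def res(v): return np.concatenate([[r[2]*(proj(r[0],model(v,r[1]))-r[2])] if 0 else (proj(r[0],model(v,r[1]))-r[2])*r[3] for r in obs])
best=None
for x in (300,450,600):
  for y in (100,300,500):
    for yaw in np.arange(-3,3.2,.75):
      s=least_squares(res,[x,y,yaw,-1.7,0,90],loss="soft_l1",x_scale=[100,100,1,1,30,30])
      if best is None or s.cost<best.cost: best=s
print(best.cost,np.round(best.x,3),np.degrees(best.x[2]))
for r in obs: print("wrist" if "mount" in r[0] else r[0]["t"][0].round(),r[1],round(r[3],2),np.round(r[2]-proj(r[0],model(best.x,r[1])),1))
for q in ["handle","spool","lane"]: print(q,model(best.x,q))
E
python3 fit.py scene side
```

```text
340.34307183059263 [ 4.81760e+02 -1.79970e+01 -1.25000e-01 -1.65900e+00 -1.14546e+02
  1.78519e+02] -7.159849220245252
55.0 lane 0.65 [ 0.6 -0.3]
55.0 bay 0.59 [0.1 0.8]
55.0 bay 0.4 [44.2 27.4]
55.0 rail 0.73 [-4.5 -0.7]
55.0 hub 0.91 [-0.2 -1.1]
55.0 winder 0.93 [-4.5  0.7]
55.0 handle 0.98 [1.8 0.4]
55.0 spool 0.9 [ 0.3 -8.4]
55.0 spool 0.76 [35.2 27.2]
55.0 spool 0.74 [-35.   20.8]
-371.0 lane 0.91 [1.2 0.2]
-371.0 bay 0.92 [0.1 0.6]
-371.0 rail 0.69 [ 1.3 -2.7]
-371.0 rail 0.68 [-144.8   57.2]
-371.0 hub 0.8 [ 0.3 -0.3]
-371.0 winder 0.91 [-1.4 -0.5]
-371.0 handle 0.7 [-0.9 -0.6]
-371.0 spool 0.77 [-17.9  15.3]
-371.0 spool 0.71 [51.1  7.4]
-371.0 spool 0.71 [ -0.2 -19. ]
handle [614.00481996  81.07639452 157.88066926]
spool [390.35789209 173.40640665  30.        ]
lane [495.47027722  91.1450235   30.        ]
```

```bash
cat >> h.py <<'E'
def Rtool(q,lean=0.45,tilt=0):  # tool z=-axis, y=winder y
    c,s=np.cos(q[2]),np.sin(q[2]); W=np.array([[c,-s,0],[s,c,0],[0,0,1]])
    z=np.array([np.sin(lean),0,-np.cos(lean)]); y=np.array([0,1.,0]); return W@np.c_[np.cross(y,z),y,z]
def delta(st,pos,R):
    R0=Ro.from_euler("xyz",st["ee_rot"],degrees=True).as_matrix()
    return (np.round((pos-st["ee_pos"])/120,3).tolist(), np.round(Ro.from_matrix(R@R0.T).as_rotvec()/1.5,3).tolist())
E
python3 - <<'E'
from h import *
from workcell import env,viewer
q=[481.8,-18,-.125]; st=env.state()
for s in (36,160,200): print(s,w2w(q,handle(-1.66,s)),delta(st,w2w(q,handle(-1.66,s)),Rtool(q)))
print(viewer.grab_frame("wrist")["mount"].round(2))
E
```

```text
36 [620.06585471  80.31010906 145.2686314 ] ([4.085, -3.999, -0.573], [-0.053, -0.295, 0.067])
160 [566.54671254  87.03506418 256.8686314 ] ([3.639, -3.943, 0.357], [-0.053, -0.295, 0.067])
200 [549.28247313  89.20440454 292.8686314 ] ([3.495, -3.925, 0.657], [-0.053, -0.295, 0.067])
[[  -0.     -0.97   -0.24   67.96]
 [   1.     -0.     -0.      0.32]
 [   0.     -0.24    0.97 -170.5 ]
 [   0.      0.      0.      1.  ]]
```

>>> apply_moves(delta_pos=[[0.44,-0.49,0.2],[0.88,-0.98,0.4],[0.88,-0.98,0.4],[0.88,-0.98,0.4]], rot=[[-0.01,-0.04,0.01],[-0.013,-0.074,0.017],[-0.013,-0.074,0.017],[-0.013,-0.074,0.017]], hand=[1,1,1,1])

```text
time_s: 2.08
ee_pos: [235.6, 441.4, 262.4]
ee_rot: [179.7, 6.5, 168.5]
force: [0.0, -0.1, -0.4]
gripper_width: 91.6
gripper_force: 0.0
```

>>> apply_moves(delta_pos=[[0.44,-0.49,0.15],[0.88,-0.98,0.3],[0.88,-0.98,0.3],[0.88,-0.98,0.3]], rot=[[-0.01,-0.04,0.01],[-0.013,-0.074,0.017],[-0.013,-0.074,0.017],[-0.013,-0.074,0.017]], hand=[1,1,1,1])

```text
time_s: 2.42
ee_pos: [341.5, 323.2, 298.8]
ee_rot: [179.6, 13.0, 169.9]
force: [0.4, 0.1, -0.0]
gripper_width: 91.1
gripper_force: 0.0
```

>>> apply_moves(delta_pos=[[0.44,-0.49,0.2],[0.88,-0.98,0.4],[0.88,-0.98,0.4],[0.88,-0.98,0.4]], rot=[[-0.01,-0.04,0.01],[-0.013,-0.074,0.017],[-0.013,-0.074,0.017],[-0.013,-0.074,0.017]], hand=[1,1,1,1])

```text
time_s: 2.75
ee_pos: [446.8, 205.8, 346.9]
ee_rot: [179.7, 19.4, 171.4]
force: [0.4, -0.1, -0.0]
gripper_width: 91.5
gripper_force: 0.0
```

```bash
python3 fit.py scene side wrist; python3 - <<'E'
from workcell import env,viewer
import cv2
s=env.state();print(s["time_s"],s["ee_pos"],s["ee_rot"])
cv2.imwrite("pics/w1.png",viewer.grab_frame("wrist")["pixels"][:,:,::-1])
E
```

```text
862.5459869079642 [ 4.79293e+02 -2.15410e+01 -1.04000e-01 -1.59600e+00 -5.69550e+01
  1.92599e+02] -5.957602355547019
55.0 lane 0.75 [ 1.1 -1.1]
55.0 bay 0.94 [0.8 0.3]
55.0 rail 0.63 [-3.5  0. ]
55.0 hub 0.87 [ 0.3 -3.6]
55.0 hub 0.45 [131.1  34.6]
55.0 winder 0.94 [-1.2  2. ]
55.0 handle 0.78 [4.5 0.5]
55.0 spool 0.97 [ -0.2 -19.9]
55.0 spool 0.86 [29.9 16.3]
55.0 spool 0.63 [-32.9   9.6]
55.0 spool 0.47 [-117.1   44.1]
-371.0 lane 0.81 [0.3 0.7]
-371.0 bay 0.83 [-3.4 -2.1]
-371.0 rail 0.66 [-0.5  1.1]
-371.0 hub 0.72 [-1.6  1.6]
-371.0 winder 0.8 [-1.   1.1]
-371.0 winder 0.37 [ 27.4 -56.7]
-371.0 handle 0.92 [ 0.  -0.5]
-371.0 spool 0.82 [-15.  -11.9]
-371.0 spool 0.77 [33.3 11.8]
-371.0 spool 0.64 [-30.5  22.3]
wrist lane 0.8 [-1.6  1. ]
wrist lane 0.72 [-73.2  10. ]
wrist bay 0.73 [-0.  -0.7]
wrist rail 0.65 [  71.6 -287.8]
wrist winder 0.68 [3.5 0.3]
wrist handle 0.62 [-4.   0.9]
wrist handle 0.33 [ -73.5 -137.5]
wrist spool 0.76 [85.3 -2.4]
wrist spool 0.67 [-74.9  48. ]
handle [612.55643027  80.15856011 159.38981949]
spool [442.63603958 175.92877481  30.        ]
lane [490.71062526  87.86475364  30.        ]
3.95 [446.68073326 207.29141627 345.98518571] [179.68443907  19.36423479 171.31090452]
```

View pics/w1.png

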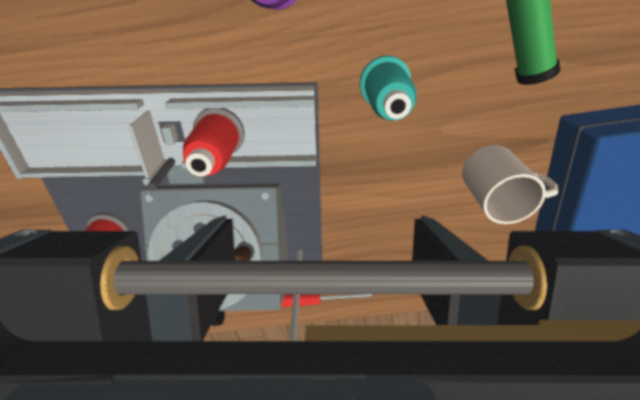

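```bash
cat > fit2.py <<'E'
from h import *
from workcell import env, viewer, spotter
import sys,pickle,os
q0=np.array([480.,-20,-.115]); 
obs=pickle.load(open("obs.pkl","rb")) if os.path.exists("obs.pkl") and "-f" not in sys.argv else []
qs=list(PTS)+["handle","spool"]
cams=[a for a in sys.argv[1:] if a[0]!="-"]
for n in cams:
    st=env.state(); p=viewer.grab_frame(n)
    if n=="wrist": wristRt(p,st)
    p2={k:p[k] for k in ("R","t","k1","camera_matrix")}
    for q in qs:
        for d in spotter.landmark_of(p,q)[:4]:
            if d["score"]>.3: obs.append((n,p2,q,np.array(d["position"]),d["score"]))
pickle.dump(obs,open("obs.pkl","wb"))
def ok(r,v,t=12): return r[2] in PTS and np.hypot(*(proj(r[1],w2w(v,PTS[r[2]]))-r[3]))<t
def depth(r,v): return (r[1]["R"]@w2w(v,(0,0,0))+r[1]["t"])[2]/r[1]["camera_matrix"][0,0]
v=q0
for t in (15,12,9):
    use=[r for r in obs if ok(r,v,t)]
    v=least_squares(lambda v:np.concatenate([(proj(r[1],w2w(v,PTS[r[2]]))-r[3])*r[4]*depth(r,v) for r in use]),v,loss="soft_l1",f_scale=2,x_scale=[10,10,.1]).x
print("winder",v.round(3))
for r in use: print(r[0],r[2],((r[3]-proj(r[1],w2w(v,PTS[r[2]])))*depth(r,v)).round(1),end="; ")
print()
for r in obs[-60:]:
    if r[2]=="spool":
        s=least_squares(lambda u:proj(r[1],w2w(v,(u[0],u[1],30)))-r[3],[0,90]).x
        if abs(s[0])<25: print("spool",r[0],round(r[4],2),s.round(1))
    if r[2]=="handle":
        s=least_squares(lambda u:proj(r[1],w2w(v,handle(u[0])))-r[3],[-.8])
        if s.cost<50: print("handle",r[0],round(r[4],2),s.x.round(3),round(s.cost,1))
E
python3 fit2.py -f scene side wrist side wrist
```

```text
winder [ 4.80139e+02 -1.97170e+01 -1.21000e-01]
scene lane [9.4 1.9]; scene bay [-1.3  2.8]; scene rail [ -5.4 -13.5]; scene hub [-9.7 -1.8]; scene winder [-5.   1.6]; side lane [4.  0.1]; side bay [ 0.8 -1.6]; side rail [-4.1 -2.1]; side hub [ 3.7 -3.1]; side winder [-0.2  3.5]; wrist lane [-0.5  0.7]; wrist bay [ 4.5 -0. ]; wrist winder [ 3.1 -1.8]; side lane [4.3 5.5]; side bay [-1.6 -1.3]; side rail [ 0.6 -3.3]; side hub [-2.6 -2.8]; side winder [-2.9 -6.6]; wrist lane [-1.5 -3.7]; wrist bay [ 2.6 -0.5]; wrist winder [ 0.1 -0.8]; 
handle scene 0.86 [-1.758] 1.6
spool scene 0.8 [-22.1 313.8]
spool scene 0.58 [ 9.  85.1]
handle side 0.7 [-1.61] 0.2
spool side 0.74 [-0.9 78.4]
handle wrist 0.82 [-1.635] 6.1
spool wrist 0.97 [-4.  81.6]
handle side 0.73 [-1.788] 0.5
spool side 0.72 [-15.2  68.1]
handle wrist 0.95 [-1.578] 1.1
spool wrist 0.96 [-0.8 80.1]
```

```bash
python3 - <<'E'
from h import *
from workcell import env
q=[480.1,-19.7,-.121]; st=env.state(); print(st["time_s"])
for s in (120,38): print(s,w2w(q,handle(-1.65,s)).round(1),delta(st,w2w(q,handle(-1.65,s)),Rtool(q)))
print((w2w(q,handle(-1.65,38))-w2w(q,handle(-1.65,120)))/120)
E
```

```text
6.0
120 [582.2  83.6 221.1] ([1.129, -1.032, -1.041], [-0.013, -0.074, 0.019])
38 [617.6  79.3 147.3] ([1.425, -1.067, -1.656], [-0.013, -0.074, 0.019])
[ 0.29507664 -0.03587955 -0.615     ]
```

>>> apply_moves(delta_pos=[[0.2,-0.3,-0.1],[0.4,-0.6,-0.2],[0.65,-0.85,-0.4],[0.85,-1.0,-0.65],[1.0,-1.0,-0.8],[1.0,-1.0,-0.8]], rot=[[-0.003,-0.02,0.005],[-0.006,-0.04,0.01],[-0.013,-0.074,0.019],[-0.013,-0.074,0.019],[-0.013,-0.074,0.019],[-0.013,-0.074,0.019]], hand=[1,1,1,1,1,1])

```text
time_s: 6.5
ee_pos: [566.9, 84.7, 243.7]
ee_rot: [-179.8, 25.3, 172.9]
force: [-0.1, 0.6, 0.4]
gripper_width: 91.6
gripper_force: 0.0
```

```bash
python3 fit2.py wrist side wrist; python3 - <<'E'
from h import *
from workcell import env
q=[480.1,-19.7,-.121]; st=env.state(); print(st["time_s"],st["force"])
for s in (120,38): print(s,w2w(q,handle(-1.65,s)).round(1),delta(st,w2w(q,handle(-1.65,s)),Rtool(q)))
E
```

```text
winder [ 4.80584e+02 -1.96560e+01 -1.21000e-01]
scene lane [9.4 1.5]; scene bay [-1.3  2.5]; scene rail [ -5.3 -14. ]; scene hub [-9.6 -2.2]; scene winder [-5.   1.2]; side lane [3.7 0.3]; side bay [ 0.6 -1.3]; side rail [-4.5 -2. ]; side hub [ 3.3 -3. ]; side winder [-0.5  3.7]; wrist lane [-0.7  0.2]; wrist bay [ 4.2 -0.4]; wrist winder [ 2.9 -2.2]; side lane [4.  5.7]; side bay [-1.8 -1. ]; side rail [ 0.3 -3.2]; side hub [-2.9 -2.7]; side winder [-3.2 -6.4]; wrist lane [-1.7 -4.2]; wrist bay [ 2.4 -0.8]; wrist winder [-0.1 -1.2]; wrist lane [-1.5  1.7]; wrist bay [ 0.4 -1.4]; wrist hub [-1.8  3.4]; side lane [ 0.7 -4.4]; side bay [ 0.6 -0.1]; side rail [-3.6  0. ]; side hub [-2.  -8.3]; side winder [ 2.2 -2.5]; wrist lane [-1.6  1.6]; wrist hub [-0.   0.3]; 
spool scene 0.8 [-22.7 313.6]
spool scene 0.58 [ 8.5 85. ]
handle side 0.7 [-1.617] 0.2
spool side 0.74 [-1.4 78.3]
handle wrist 0.82 [-1.643] 6.3
spool wrist 0.97 [-4.5 81.5]
handle side 0.73 [-1.795] 0.4
spool side 0.72 [-15.7  68. ]
handle wrist 0.95 [-1.586] 1.3
spool wrist 0.96 [-1.3 79.9]
handle wrist 0.74 [-1.633] 4.5
spool wrist 0.95 [ 0.7 78.6]
handle side 0.6 [-1.73] 2.6
spool side 0.94 [-1.1 71.9]
handle wrist 0.84 [-1.599] 9.8
7.7 [ 0.05539036 -0.75979671  0.23785883]
120 [582.2  83.6 221.1] ([0.129, -0.031, -0.24], [-0.0, 0.0, -0.0])
38 [617.6  79.3 147.3] ([0.424, -0.067, -0.855], [-0.0, 0.0, -0.0])
```

>>> apply_moves(delta_pos=[[0.13,-0.02,-0.25],[0.26,-0.04,-0.5],[0.36,-0.06,-0.7],[0.43,-0.07,-0.85],[0.43,-0.07,-0.85]], rot=[[0,0,0],[0,0,0],[0,0,0],[0,0,0],[0,0,0]], hand=[1,1,1,1,1])

```text
time_s: 8.12
ee_pos: [617.0, 78.2, 143.2]
ee_rot: [-179.9, 25.4, 173.1]
force: [0.3, -1.0, -1.8]
gripper_width: 91.2
gripper_force: 0.0
```

>>> apply_moves(delta_pos=[[0,0,0],[0,0,0],[0,0,0],[0,0,0],[0,0,0],[0,0,0]], rot=[[0,0,0],[0,0,0],[0,0,0],[0,0,0],[0,0,0],[0,0,0]], hand=[0,0,0,0,0,0], newtons=5)

```text
time_s: 8.62
ee_pos: [618.4, 79.1, 149.0]
ee_rot: [179.9, 25.9, 173.1]
force: [0.1, -0.1, -0.2]
gripper_width: 54.2
gripper_force: 0.0
```

>>> apply_moves(delta_pos=[[0,0,0],[0,0,0],[0,0,0],[0,0,0],[0,0,0],[0,0,0],[0,0,0]], rot=[[0,0,0],[0,0,0],[0,0,0],[0,0,0],[0,0,0],[0,0,0],[0,0,0]], hand=[0,0,0,0,0,0,0])

```text
time_s: 9.2
ee_pos: [617.0, 77.1, 147.5]
ee_rot: [-179.8, 25.7, 173.1]
force: [-3.3, -6.7, 2.5]
gripper_width: 25.5
gripper_force: 5.0
```

>>> apply_moves(delta_pos=[[0,-0.015,0],[0,-0.015,0],[0,-0.015,0]], rot=[[0,0,0],[0,0,0],[0,0,0]], hand=[0,0,0], newtons=25)

```text
time_s: 9.45
ee_pos: [617.1, 76.9, 147.5]
ee_rot: [180.0, 25.7, 173.0]
force: [-4.8, 0.4, 2.3]
gripper_width: 25.4
gripper_force: 25.0
```

```bash
python3 - <<'E'
from h import *
q=[480.6,-19.7,-.121]
H=lambda a:w2w(q,handle(a,38.4))
for lst in ([-1.63,-1.5,-1.35,-1.2,-1.05,-.9,-.75,-.6,-.5],[-.5,-.4,-.3,-.2,-.1,0,.05,.1,.14,.18]):
    for a in lst: print(a,((H(a)-H(lst[0]))/120).round(3).tolist())
E
```

```text
-1.63 [0.0, 0.0, 0.0]
-1.5 [0.053, -0.007, 0.026]
-1.35 [0.113, -0.024, 0.055]
-1.2 [0.169, -0.051, 0.084]
-1.05 [0.221, -0.087, 0.111]
-0.9 [0.267, -0.132, 0.136]
-0.75 [0.306, -0.183, 0.158]
-0.6 [0.338, -0.241, 0.176]
-0.5 [0.355, -0.283, 0.187]
-0.5 [0.0, 0.0, 0.0]
-0.4 [0.013, -0.043, 0.009]
-0.3 [0.022, -0.088, 0.016]
-0.2 [0.026, -0.133, 0.02]
-0.1 [0.027, -0.179, 0.023]
0 [0.024, -0.224, 0.024]
0.05 [0.02, -0.247, 0.024]
0.1 [0.016, -0.269, 0.023]
0.14 [0.012, -0.287, 0.022]
0.18 [0.007, -0.305, 0.021]
```

>>> apply_moves(delta_pos=[[0.053,-0.007,0.026],[0.113,-0.024,0.055],[0.169,-0.051,0.084],[0.221,-0.087,0.111],[0.221,-0.087,0.111]], rot=[[0,0,0],[0,0,0],[0,0,0],[0,0,0],[0,0,0]], hand=[0,0,0,0,0], newtons=40)

```text
time_s: 9.87
ee_pos: [643.9, 68.5, 160.9]
ee_rot: [179.8, 25.7, 173.0]
force: [-7.5, 7.1, 3.1]
gripper_width: 25.2
gripper_force: 40.0
```

>>> apply_moves(delta_pos=[[0.046,-0.045,0.025],[0.085,-0.096,0.047],[0.117,-0.154,0.065],[0.134,-0.196,0.076],[0.134,-0.196,0.076]], rot=[[0,0,0],[0,0,0],[0,0,0],[0,0,0],[0,0,0]], hand=[0,0,0,0,0])

```text
time_s: 10.28
ee_pos: [661.8, 45.6, 170.9]
ee_rot: [179.7, 25.9, 172.9]
force: [-1.7, 9.0, 1.8]
gripper_width: 24.9
gripper_force: 40.0
```

>>> apply_moves(delta_pos=[[0.013,-0.043,0.009],[0.022,-0.088,0.016],[0.026,-0.133,0.02],[0.027,-0.179,0.023],[0.027,-0.179,0.023],[0.027,-0.179,0.023]], rot=[[0,0,0],[0,0,0],[0,0,0],[0,0,0],[0,0,0],[0,0,0]], hand=[0,0,0,0,0,0])

```text
time_s: 10.78
ee_pos: [666.1, 23.0, 174.5]
ee_rot: [179.8, 26.1, 173.0]
force: [1.4, 4.8, 0.9]
gripper_width: 24.8
gripper_force: 40.0
```

>>> apply_moves(delta_pos=[[-0.003,-0.045,0.001],[-0.003,-0.045,0.001],[-0.007,-0.068,0.001],[-0.007,-0.068,0.001]], rot=[[0,0,0],[0,0,0],[0,0,0],[0,0,0]], hand=[0,0,0,0])

```text
time_s: 11.12
ee_pos: [665.3, 14.3, 174.7]
ee_rot: [179.8, 26.1, 173.0]
force: [3.7, 3.3, 1.3]
gripper_width: 24.9
gripper_force: 40.0
```

>>> apply_moves(delta_pos=[[-0.004,-0.022,-0.001],[-0.008,-0.04,-0.001],[-0.011,-0.053,-0.002],[-0.011,-0.053,-0.002],[-0.011,-0.053,-0.002]], rot=[[0,0,0],[0,0,0],[0,0,0],[0,0,0],[0,0,0]], hand=[0,0,0,0,0])

```text
time_s: 11.53
ee_pos: [663.7, 7.1, 174.4]
ee_rot: [179.9, 26.1, 173.1]
force: [5.4, 0.6, 1.5]
gripper_width: 24.7
gripper_force: 40.0
```

```bash
rm obs.pkl; cat > fwd.py <<'E'
from h import *
from workcell import env
q=[480.6,-19.7,-.121]
P=[env.state()["ee_pos"]]; st=env.state()
d=st["ee_pos"]-np.array([q[0],q[1],0]); c,s=np.cos(q[2]),np.sin(q[2])
w=np.array([c*d[0]+s*d[1],-s*d[0]+c*d[1],d[2]]); print(st["time_s"],"winder-frame tcp",w.round(1),"a~",np.arcsin((57.9-w[1])/55),st["force"].round(1))
E
python3 fwd.py; python3 fit2.py side wrist scene|grep -v spool
```

```text
11.5333 winder-frame tcp [178.6  48.7 174.4] a~ 0.16858946482267206 [5.4 0.6 1.5]
winder [ 4.79189e+02 -1.99110e+01 -1.44000e-01]
side lane [5.5 1.1]; side bay [-0.4 -7.3]; side rail [-4.6 -0.9]; side hub [ 3.6 -5. ]; side winder [-9.7  4.8]; wrist hub [1.8 0.2]; scene lane [ 3.9 -2.7]; scene bay [3.6 7.2]; scene rail [-9.8  0.3]; scene hub [ 0.7 -7.9]; scene winder [-9.  2.]; 
handle side 0.75 [0.062] 1.8
handle wrist 0.93 [0.116] 1.3
handle scene 0.86 [0.033] 1.7
```

>>> apply_moves(delta_pos=[[0,0,0],[0,0,0],[0,0,0],[0,0,0],[0,0,0],[0,0,0]], rot=[[0,0,0],[0,0,0],[0,0,0],[0,0,0],[0,0,0],[0,0,0]], hand=[0.7,0.7,0.7,0.7,0.7,0.7])

```text
time_s: 13.23
ee_pos: [661.6, 7.1, 172.7]
ee_rot: [180.0, 25.8, 173.1]
force: [0.7, 0.3, -0.9]
gripper_width: 62.1
gripper_force: 0.0
```

>>> apply_moves(delta_pos=[[-0.07,0.01,0.15],[-0.18,0.022,0.375],[-0.36,0.044,0.75],[-0.45,0.05,0.9],[-0.45,0.05,0.9]], rot=[[0,0,0],[0,0,0],[0,0,0],[0,0,0],[0,0,0]], hand=[0.7,0.7,0.7,0.7,0.7])

```text
time_s: 13.65
ee_pos: [608.8, 13.5, 288.7]
ee_rot: [179.8, 26.5, 173.0]
force: [0.3, -0.2, 0.5]
gripper_width: 64.1
gripper_force: 0.0
```

```bash
python3 fwd.py; python3 fit2.py wrist side wrist; python3 - <<'E'
from workcell import env,viewer
import cv2,numpy as np
a=viewer.grab_frame("side")["pixels"][:,:,::-1][150:300,230:430]
b=viewer.grab_frame("wrist")["pixels"][:,:,::-1]
cv2.imwrite("pics/c2.png",np.vstack([cv2.resize(a,(400,300),interpolation=3),cv2.resize(b,(400,250))]))
E
```

```text
13.65 winder-frame tcp [123.3  48.4 288.7] a~ 0.17374299603303928 [ 0.3 -0.2  0.5]
winder [ 4.78991e+02 -2.02460e+01 -1.32000e-01]
side lane [6.6 0.4]; side bay [-1.9 -6.9]; side rail [-2.6 -0.3]; side hub [ 5.1 -4.5]; side winder [-9.8  4.5]; wrist hub [0.4 1. ]; scene lane [ 3.9 -1.4]; scene bay [4.4 6.1]; scene rail [-12.7   0.6]; scene hub [-1.2 -7.4]; scene winder [-8.7  2.2]; wrist hub [1.2 0.5]; side lane [3.6 3.1]; side bay [-1.3 -1. ]; side rail [-1.7 -5.1]; side hub [-6.8 -1.6]; side winder [0.  6.3]; wrist hub [0.3 0.4]; 
handle side 0.75 [0.111] 1.3
spool side 0.88 [-4.8 65.3]
handle wrist 0.93 [0.147] 5.1
handle scene 0.86 [0.068] 1.3
spool scene 0.91 [-12.  306.8]
spool scene 0.7 [15.2 94.1]
handle wrist 0.66 [0.177] 5.3
handle side 0.73 [0.141] 3.8
spool side 0.62 [-0.6 65.1]
handle wrist 0.98 [0.156] 5.4
```

View pics/c2.png

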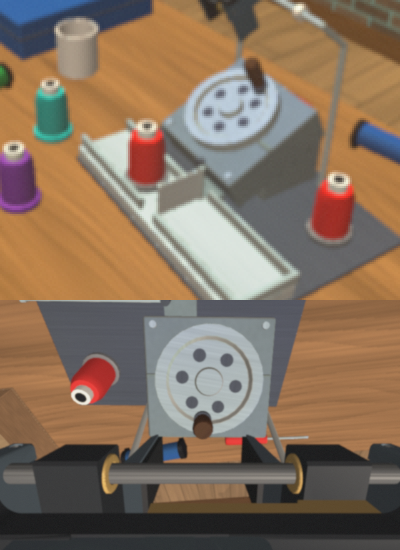

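```bash
cat > push.py <<'E'
from h import *
from workcell import env
q=np.array([480.4,-21.5,-.121]); st=env.state()
def Rp(t,sg):
    W=Ro.from_euler("z",q[2]).as_matrix(); z=np.array([0,-np.sin(t),-np.cos(t)]); y=np.array([sg,0,0.]); return W@np.c_[np.cross(y,z),y,z]
if __name__=="__main__":
    print(st["time_s"],st["qpos"].round(1))
    for sg in (1,-1):
        R0=Ro.from_euler("xyz",st["ee_rot"],degrees=True)
        R1=Ro.from_matrix(Rp(np.radians(15),sg)); rv=(R1*R0.inv()).as_rotvec()
        print(sg,np.degrees(np.linalg.norm(rv)),(rv/1.5).round(3))
    print(((w2w(q,(0,165,230))-st["ee_pos"])/120).round(3))
E
python3 push.py
```

```text
14.95 [  2.4   7.   99.8  -5.4  47.8 -78. ]
1 90.51974272006 [ 0.11   0.087 -1.044]
-1 96.98587185217892 [-0.324  0.413  0.999]
[-0.897  1.076 -0.426]
```

>>> apply_moves(delta_pos=[[-0.3,0.1,0.1],[-0.5,0.3,0.1],[-0.7,0.6,0.1],[-0.9,0.9,0],[-0.9,1.0,-0.1],[-0.9,1.0,-0.2],[-0.9,1.0,-0.2]], rot=[[0.055,0.044,-0.522],[0.055,0.044,-0.522],[0.055,0.044,-0.522],[0.055,0.044,-0.522],[0.055,0.044,-0.522],[0.055,0.044,-0.522],[0.055,0.044,-0.522]], hand=[0.27,0.27,0.27,0.27,0.27,0.27,0.27])

```text
time_s: 15.53
ee_pos: [496.8, 135.4, 254.2]
ee_rot: [177.9, 20.6, 131.7]
force: [-0.4, -0.4, -0.3]
gripper_width: 24.9
gripper_force: 0.0
```

>>> apply_moves(delta_pos=[[0,0,0],[0,0,0],[0,0,0],[0,0,0],[0,0,0],[0,0,0],[0,0,0]], rot=[[0.055,0.044,-0.522],[0.055,0.044,-0.522],[0.055,0.044,-0.522],[0.055,0.044,-0.522],[0.055,0.044,-0.522],[0.055,0.044,-0.522],[0.055,0.044,-0.522]], hand=[0.27,0.27,0.27,0.27,0.27,0.27,0.27])

```text
time_s: 16.12
ee_pos: [501.1, 133.4, 256.8]
ee_rot: [179.6, 15.2, 87.2]
force: [0.3, 0.8, -0.8]
gripper_width: 24.7
gripper_force: 0.0
```

```bash
rm -f obs.pkl; python3 push.py; python3 fit2.py wrist side; python3 - <<'E'
from workcell import env,viewer
import cv2
s=env.state();print(s["ee_pos"],s["ee_rot"],s["gripper_width"])
cv2.imwrite("pics/w3.png",viewer.grab_frame("wrist")["pixels"][:,:,::-1])
E
```

```text
16.1167 [ 22.6  15.   89.9 -14.   81.7  28.1]
1 4.259361443676859 [ 0.003  0.004 -0.049]
-1 176.00042817677004 [0.039 0.533 1.977]
[-0.006  0.074 -0.224]
winder [ 4.80408e+02 -1.86180e+01 -1.18000e-01]
wrist lane [ 0.4 -1.4]; wrist bay [1.  0.7]; wrist winder [1.7 2.7]; side lane [0.9 9.9]; side bay [-10.3   0.9]; side rail [ 0.  -3.9]; side hub [-2.2  2.7]; side winder [ 0.3 -3.8]; 
handle wrist 0.85 [0.235] 2.6
spool wrist 0.8 [ 0.5 84.6]
spool wrist 0.44 [ 6.  20.6]
handle side 0.97 [0.165] 1.1
spool side 0.81 [-0.5 69.2]
[499.89595506 133.20572899 257.06279493] [179.64129982  15.25137652  87.50362764] 24.46101968667577
```

View pics/w3.png

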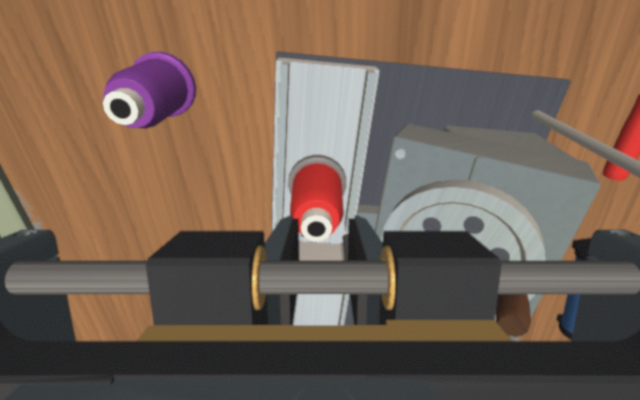

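>>> apply_moves(delta_pos=[[0,0.08,-0.15],[0,0.08,-0.45],[0,0.08,-0.75],[0,0.08,-0.95],[0,0.08,-0.95]], rot=[[0.003,0.004,-0.049],[0.003,0.004,-0.049],[0.003,0.004,-0.049],[0.003,0.004,-0.049],[0.003,0.004,-0.049]], hand=[0.27,0.27,0.27,0.27,0.27])

```text
time_s: 17.38
ee_pos: [496.6, 141.6, 138.4]
ee_rot: [-179.4, 15.3, 83.5]
force: [-0.8, -0.4, -0.2]
gripper_width: 24.6
gripper_force: 0.0
```

```bash
cat > chk.py <<'E'
from push import *
for y,z in ((165,50),(140,50),(-94,50)):
    print(y,z,((w2w(q,(0,y,z))-st["ee_pos"])/120).round(3))
print(st["ee_pos"],st["ee_rot"],st["force"])
E
python3 chk.py; python3 push.py; rm -f obs.pkl; python3 fit2.py wrist
```

```text
165 50 [ 0.031  0.006 -0.736]
140 50 [ 0.005 -0.201 -0.736]
-94 50 [-0.23  -2.137 -0.736]
[496.64557877 141.57736063 138.37620711] [-179.41840212   15.30298307   83.52679622] [-0.8163589  -0.35344454 -0.22028673]
17.3833 [ 23.   20.9  99.2 -14.   68.7  35.7]
1 0.7081978574897023 [ 0.003 -0.007 -0.004]
-1 179.55793406276467 [0.074 0.541 2.017]
[0.031 0.006 0.764]
winder [ 4.78629e+02 -1.67270e+01 -1.62000e-01]
wrist lane [-0.6 -0.3]; wrist hub [0.5 0.5]; 
spool wrist 0.88 [ 0.9 79.6]
```

>>> apply_moves(delta_pos=[[0.025,0.005,-0.25],[0.025,0.005,-0.5],[0.025,0.005,-0.7],[0.025,0.005,-0.735],[0.025,0.005,-0.735],[0.025,0.005,-0.735]], rot=[[0,0,0],[0,0,0],[0,0,0],[0,0,0],[0,0,0],[0,0,0]], hand=[0.27,0.27,0.27,0.27,0.27,0.27])

```text
time_s: 18.28
ee_pos: [503.9, 143.7, 56.0]
ee_rot: [179.9, 15.0, 83.4]
force: [0.0, 0.5, 0.1]
gripper_width: 24.7
gripper_force: 0.0
```

```bash
python3 chk.py;python3 chk.py|tail -1; python3 fit2.py wrist; python3 - <<'E'
from workcell import env,viewer
import cv2,numpy as np
a=viewer.grab_frame("side")["pixels"][:,:,::-1][150:300,230:430]
b=viewer.grab_frame("wrist")["pixels"][:,:,::-1]
cv2.imwrite("pics/c4.png",np.vstack([cv2.resize(a,(400,300),interpolation=3),cv2.resize(b,(400,250))]))
E
```

```text
165 50 [-0.029 -0.012 -0.05 ]
140 50 [-0.055 -0.218 -0.05 ]
-94 50 [-0.29  -2.154 -0.05 ]
[503.85176852 143.69251415  56.0400186 ] [179.91320882  14.98167747  83.36502231] [0.00219344 0.49805774 0.09645733]
[503.85176852 143.69251415  56.0400186 ] [179.91320882  14.98167747  83.36502231] [0.00219344 0.49805774 0.09645733]
winder [ 4.78629e+02 -1.67270e+01 -1.62000e-01]
wrist lane [-0.6 -0.3]; wrist hub [0.5 0.5]; 
spool wrist 0.88 [ 0.9 79.6]
spool wrist 0.93 [ 0.3 79.5]
```

View pics/c4.png

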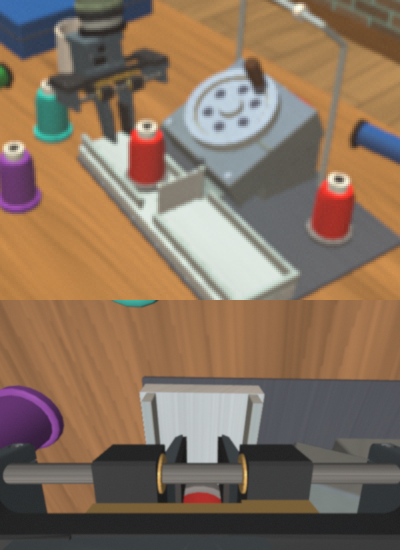

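>>> apply_moves(delta_pos=[[-0.03,-0.1,-0.04],[-0.045,-0.2,-0.04],[-0.057,-0.298,-0.04],[-0.061,-0.331,-0.04],[-0.065,-0.364,-0.04],[-0.073,-0.43,-0.04],[-0.081,-0.496,-0.04],[-0.089,-0.562,-0.04]], rot=[[0,0,0],[0,0,0],[0,0,0],[0,0,0],[0,0,0],[0,0,0],[0,0,0],[0,0,0]], hand=[0.27,0.27,0.27,0.27,0.27,0.27,0.27,0.27])

```text
time_s: 19.45
ee_pos: [492.3, 75.5, 50.1]
ee_rot: [180.0, 15.0, 83.4]
force: [1.2, 0.9, -0.7]
gripper_width: 24.6
gripper_force: 0.8
```

```bash
python3 chk.py; python3 - <<'E'
from workcell import env,viewer
import cv2,numpy as np
a=viewer.grab_frame("side")["pixels"][:,:,::-1][130:300,230:430]
cv2.imwrite("pics/c5.png",cv2.resize(a,(600,510),interpolation=3))
E
```

```text
165 50 [ 0.066  0.557 -0.001]
140 50 [ 0.041  0.35  -0.001]
-94 50 [-1.940e-01 -1.586e+00 -1.000e-03]
[492.34677551  75.46914032  50.08023335] [179.99650891  14.99732358  83.38738024] [ 1.24860584  0.88604728 -0.73465948]
```

View pics/c5.png

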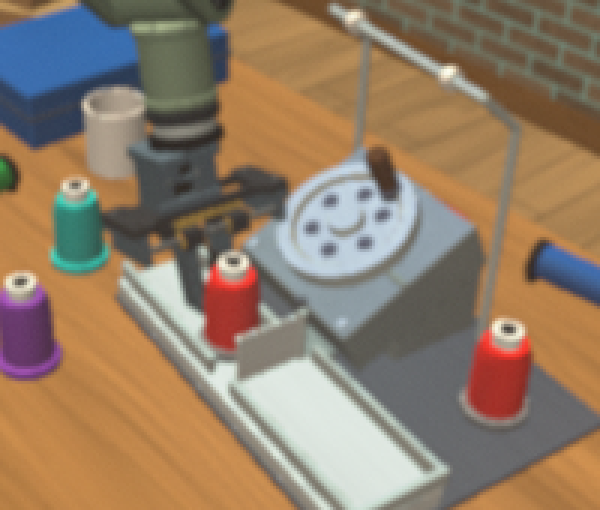

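The spool stands upright at the fingers and has moved closer to the gate, and the wheel has stayed put. I'll go on pushing.

>>> apply_moves(delta_pos=[[-0.008,-0.066,0],[-0.016,-0.132,0],[-0.024,-0.198,0],[-0.032,-0.265,0],[-0.04,-0.331,0],[-0.04,-0.331,0]], rot=[[0,0,0],[0,0,0],[0,0,0],[0,0,0],[0,0,0],[0,0,0]], hand=[0.27,0.27,0.27,0.27,0.27,0.27])

```text
time_s: 20.0
ee_pos: [486.9, 34.6, 50.1]
ee_rot: [-179.9, 15.1, 83.3]
force: [0.9, 0.1, -0.3]
gripper_width: 24.5
gripper_force: 0.2
```

>>> apply_moves(delta_pos=[[-0.008,-0.066,0],[-0.016,-0.132,0],[-0.024,-0.198,0],[-0.032,-0.265,0],[-0.04,-0.331,0],[-0.048,-0.397,0],[-0.056,-0.463,0],[-0.064,-0.529,0],[-0.064,-0.529,0]], rot=[[0,0,0],[0,0,0],[0,0,0],[0,0,0],[0,0,0],[0,0,0],[0,0,0],[0,0,0],[0,0,0]], hand=[0.27,0.27,0.27,0.27,0.27,0.27,0.27,0.27,0.27])

```text
time_s: 20.75
ee_pos: [479.1, -29.0, 50.1]
ee_rot: [-179.9, 15.1, 83.4]
force: [0.7, -0.7, -0.7]
gripper_width: 25.3
gripper_force: 0.0
```

```bash
python3 chk.py; python3 - <<'E'
from workcell import env,viewer
import cv2,numpy as np
a=viewer.grab_frame("side")["pixels"][:,:,::-1][130:300,230:430]
cv2.imwrite("pics/c6.png",cv2.resize(a,(600,510),interpolation=3))
E
```

```text
165 50 [ 1.770e-01  1.428e+00 -1.000e-03]
140 50 [ 1.520e-01  1.221e+00 -1.000e-03]
-94 50 [-0.084 -0.715 -0.001]
[479.09306691 -29.03728862  50.08903004] [-179.9234382    15.12533737   83.37558715] [ 0.72971464 -0.70507089 -0.72154922]
```

View pics/c6.png

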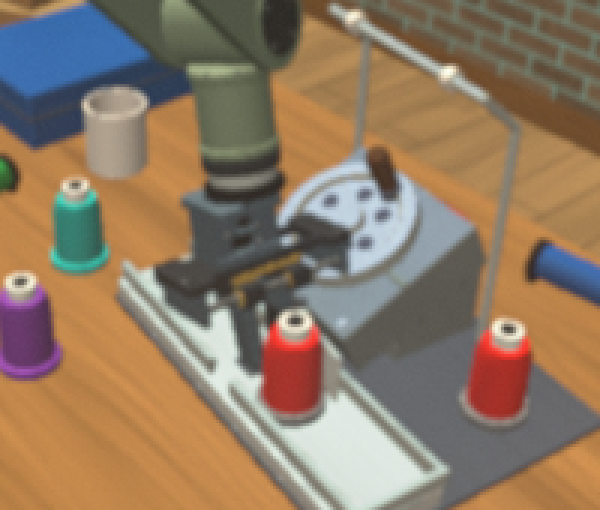

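The spool is upright and inside the opened gate, with its top at (295,320) in the crop.

>>> apply_moves(delta_pos=[[-0.008,-0.066,0],[-0.016,-0.132,0],[-0.024,-0.198,0],[-0.032,-0.265,0],[-0.04,-0.331,0],[-0.048,-0.397,0],[-0.054,-0.45,0],[-0.06,-0.5,0],[-0.064,-0.53,0]], rot=[[0,0,0],[0,0,0],[0,0,0],[0,0,0],[0,0,0],[0,0,0],[0,0,0],[0,0,0],[0,0,0]], hand=[0.27,0.27,0.27,0.27,0.27,0.27,0.27,0.27,0.27])

```text
time_s: 21.55
ee_pos: [472.0, -91.7, 50.1]
ee_rot: [-180.0, 15.0, 83.4]
force: [-1.1, 2.5, 0.5]
gripper_width: 24.5
gripper_force: 1.4
```

>>> apply_moves(delta_pos=[[-0.006,-0.05,0],[-0.012,-0.1,0],[-0.018,-0.15,0],[-0.022,-0.185,0],[-0.022,-0.185,0]], rot=[[0,0,0],[0,0,0],[0,0,0],[0,0,0],[0,0,0]], hand=[0.27,0.27,0.27,0.27,0.27])

```text
time_s: 21.97
ee_pos: [469.1, -114.0, 50.1]
ee_rot: [-180.0, 15.1, 83.4]
force: [-1.0, -0.9, 0.2]
gripper_width: 25.0
gripper_force: 0.6
```

```bash
python3 chk.py; rm -f obs.pkl; python3 fit2.py side scene | grep -v handle; python3 - <<'E'
from h import *
from workcell import viewer,spotter
p=viewer.grab_frame("side"); v=[480.4,-21.5,-.121]
for d in spotter.landmark_of(p,"spool"): print(d["score"],least_squares(lambda u:proj(p,w2w(v,(u[0],u[1],30)))-d["position"],[0,-100]).x)
E
```

```text
165 50 [ 2.600e-01  2.136e+00 -1.000e-03]
140 50 [ 2.350e-01  1.929e+00 -1.000e-03]
-94 50 [-0.001 -0.006 -0.001]
[ 469.13084144 -114.03956927   50.08680493] [-179.95281208   15.07011383   83.36979028] [-0.96957718 -0.94133793  0.21865963]
winder [ 4.79113e+02 -2.29010e+01 -1.25000e-01]
side lane [-3.1  7.3]; side bay [0.9 1.4]; side rail [ 0.6 -1.7]; side hub [0.8 6. ]; side winder [ 0.9 -2.2]; scene lane [3.4 1.7]; scene bay [ 2.5 11.2]; scene rail [-5.8 -0.5]; scene hub [ 2.1 -2. ]; 
spool side 0.88 [   2.4 -136.6]
spool scene 0.69 [  -7.2 -123.9]
0.87 [-181.96613407  161.25082863]
0.87 [-73.87302692 283.20510575]
0.66 [   5.05057015 -127.60791552]
```

>>> apply_moves(delta_pos=[[0.004,0.035,0],[0.004,0.035,0],[0.004,0.035,0.1],[0.004,0.035,0.3],[0.004,0.035,0.5],[0.004,0.035,0.75],[0.004,0.035,1.0],[0.004,0.035,1.0]], rot=[[0,0,0],[0,0,0],[0,0,0],[0,0,0],[0,0,0],[0,0,0],[0,0,0],[0,0,0]], hand=[0.27,0.27,0.27,0.27,0.27,0.27,0.27,0.27])

```text
time_s: 23.53
ee_pos: [474.1, -109.0, 175.8]
ee_rot: [179.3, 15.0, 83.2]
force: [0.6, 0.2, -0.3]
gripper_width: 24.6
gripper_force: 0.0
```

>>> apply_moves(delta_pos=[[-0.2,0,0.3],[-0.4,0,0.5],[-0.6,0,0.6],[-0.8,0,0.6],[-0.8,0,0.6],[-0.8,0,0.6],[-0.8,0,0.6]], rot=[[0,0,0],[0,0,0],[0,0,0],[0,0,0],[0,0,0],[0,0,0],[0,0,0]], hand=[0.27,0.27,0.27,0.27,0.27,0.27,0.27])

```text
time_s: 24.12
ee_pos: [374.6, -108.7, 241.9]
ee_rot: [180.0, 15.0, 83.4]
force: [0.8, 0.4, -0.5]
gripper_width: 24.6
gripper_force: 0.0
```

```bash
python3 chk.py|tail -1; rm -f obs.pkl; python3 fit2.py side scene side; python3 - <<'E'
from workcell import env,viewer
import cv2,numpy as np
a=viewer.grab_frame("side")["pixels"][:,:,::-1][130:300,230:430]
cv2.imwrite("pics/c7.png",cv2.resize(a,(600,510),interpolation=3))
E
```

```text
[ 374.62342753 -108.74680932  241.8605431 ] [179.96214013  15.01162099  83.39510264] [ 0.80018288  0.3882184  -0.48453961]
winder [ 4.8053e+02 -1.8509e+01 -1.3700e-01]
side lane [ 1.8 10.3]; side bay [-4.1 -4.5]; side rail [ 1.4 -7.1]; side hub [-8.7  3.6]; side winder [-8.1 -3.1]; scene lane [1.  5.6]; scene bay [-1.4 12.9]; scene rail [-7.  -2.9]; scene hub [0.9 2.5]; scene winder [-4.1 -0.6]; side lane [3.6 8.2]; side bay [-0.6  7.4]; side rail [ -2.2 -12.4]; side hub [-2.1 -4.2]; side winder [-0.3  0.1]; 
handle side 0.96 [0.008] 2.4
spool side 0.61 [   4.5 -134.9]
handle scene 0.98 [0.035] 0.1
spool scene 0.91 [  -4.7 -130.1]
spool side 0.92 [   0.  -145.6]
```

View pics/c7.png

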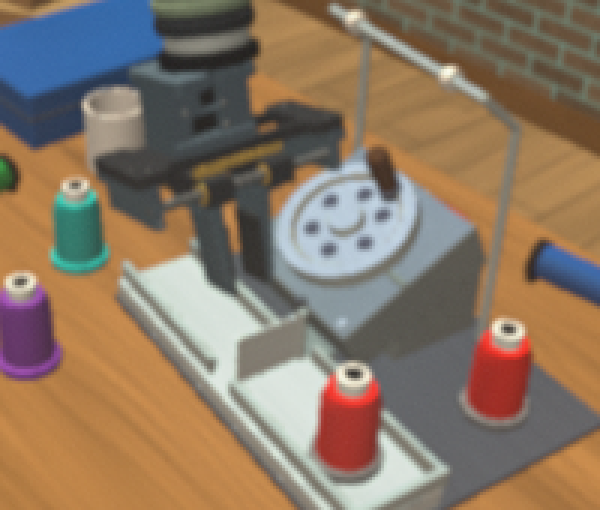

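The gate is shut, with its leaf at the same pixels as before the push. The spool stands upright in the bay, and the handle is where I left it, so I'm handing in.

```bash
python3 -c "
from workcell import env
print(env.job_done())"
```

```text
the job is handed in; nothing more can be done
None
```

I handed the job in at about 25 s of the 61 s allowed; the hand-in returned no verdict. The wheel was left about 0.15 rad past its hard point, measured just after letting go. The spool stands upright in the bay about 130 mm past the gate, the gate is shut behind it, and none of the other things visible in the last picture had moved.

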